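# Make up a carton of glue sticks to weight

## Task

Make up the post carton to weight: take glue sticks from the sloping wooden rack and set them gently, upright, in the open carton on the scale, until the needle rests between the two prongs of the marker on the dial. Do not drop the sticks, do not press the scale to the end of its dial, leave the other sticks in their wells and the carton on the pan, and leave everything else on the desk where it is.

Things in the scene. Friction and masses are not known exactly. Their poses are not given: they have to be found in the camera images.
- scale: spring post scale, grey housing 170 x 150 x 54 mm, fixed to the desk; origin at the centre of its underside, its front (-x) carries a round dial 128 mm across that looks up and forward at 45 degrees (dial centre 158 mm in front of the origin, 58 mm up)
- pan: the scale's square steel pan 180 x 180 mm with a rim 8 mm high; origin at the centre of its upper face, 95 mm above the desk when empty. It sinks on a damped spring by 4 mm for each 100 g, to a stop at 28.5 mm, so a hand pressing with 3 N on it reads as some 300 g; it carries the carton
- needle (a joint): angle of the black needle on the dial, rad, clockwise as seen from the robot; 0 = empty pan, 0.7 rad for each 100 g on the pan (bold ticks every 100 g), last tick 4.9; more than 4.75 is overload. Settles within about 0.5 s once nothing else touches pan or carton
- marker (a joint): angle of the middle of the target marker, rad, counted like the needle: a dark steel clip on the dial's rim with two prongs, whose inner edges stand 0.33 rad either side of this angle (94 g apart, more than any one stick). Set anew each time; no need to touch it
- needle_tip (a point): tip of the needle, 42 mm from the dial's centre
- marker_mid (a point): point midway between the prongs, 42 mm from the dial's centre, where the tip of a needle in the very middle would be
- carton: brown open carton 160 x 160 mm, 42 mm high, walls and floor 4 mm, standing loose within the pan's rim; about 90 to 130 g; origin at the centre of its underside (inner floor 4 mm higher), sides along its x and y. Six sticks can stand in it, say two rows 74 mm apart with 44 mm from stick to stick
- rack: wooden holder fixed to the desk, 120 x 250 mm, 84 mm high: a block leaning 20 degrees from vertical towards its own -x side, with five square wells 29 mm wide, 36 mm deep and 45 mm apart in a row along its y axis; origin at the centre of its underside. The sticks' upper 52 mm stand out of the wells, leaning like the block; the sides across the row are free for fingers
- stick_1: glue stick, a plain round cylinder 26 mm in diameter and 88 mm long, all five alike outside but filled differently (60 to 90 g each); origin at the centre of its foot, its z axis runs along the stick to the cap. At the start it leans in a well of the rack, the well farthest to +y of the rack. Take it by its upper end, along its own axis; the carton needs it upright
- stick_2: glue stick, a plain round cylinder 26 mm in diameter and 88 mm long, all five alike outside but filled differently (60 to 90 g each); origin at the centre of its foot, its z axis runs along the stick to the cap. At the start it leans in a well of the rack, second well from the rack's +y end. Take it by its upper end, along its own axis; the carton needs it upright
- stick_3: glue stick, a plain round cylinder 26 mm in diameter and 88 mm long, all five alike outside but filled differently (60 to 90 g each); origin at the centre of its foot, its z axis runs along the stick to the cap. At the start it leans in a well of the rack, the middle well. Take it by its upper end, along its own axis; the carton needs it upright
- stick_4: glue stick, a plain round cylinder 26 mm in diameter and 88 mm long, all five alike outside but filled differently (60 to 90 g each); origin at the centre of its foot, its z axis runs along the stick to the cap. At the start it leans in a well of the rack, second well from the rack's -y end. Take it by its upper end, along its own axis; the carton needs it upright
- stick_5: glue stick, a plain round cylinder 26 mm in diameter and 88 mm long, all five alike outside but filled differently (60 to 90 g each); origin at the centre of its foot, its z axis runs along the stick to the cap. At the start it leans in a well of the rack, the well farthest to -y of the rack. Take it by its upper end, along its own axis; the carton needs it upright
- mouse: computer mouse 106 x 60 x 39 mm, a bystander; origin at the centre of its underside
- measuring_tape: black pocket tape measure 72 x 26 x 56 mm, a bystander; origin at its underside
- stapler: desk stapler 135 x 34 x 46 mm, a bystander; origin at the centre of its underside
- tape_roll: roll of tape 66 mm across, 22 mm high, a bystander; origin at the centre of its underside
Not all that is in view belongs to the job. Leave any turquoise look-alike of the stick_2 alone. Leave any purple look-alike of the stick_3 alone.

How it is judged:
By the outcome, as a careful person would: the job done as asked, in the order asked, and still so for the second after the job is handed in, with the robot touching nothing.
It also fails if it takes over 72 s, if anything falls off the work surface, if the arm or the gripper's body presses on something with over 40 N, if the wrist force passes 120 N, or if a joint passes its speed limit or range.

## Robot

A 6-joint arm with a two-finger parallel gripper is mounted at the origin on a cart in front of the work surface, level with it; the furniture and walls round the work are solid. World frame = base frame: x ahead of the robot, y to its left, z up, the work surface at z = 0. Lengths are in m, angles in rad, forces in N, time in s.
With the tool pointing down it reaches from about 0.275 to 0.825 m from the base axis. Payload 5.2 kg.
Tool frame: the origin (TCP) lies midway between the tips of the shut fingers; the grasp point (between the pads) lies 19 mm behind it; z points along the fingers, y is the line along which they close (so a half turn about z gives the same grasp; the last joint's range is limited). The gripper opens to 93 mm and grips with 3 to 60 N. Pads are 15 mm wide; open, the fingers measure 128 mm over their backs; the gripper's body (75 mm by 188 mm) begins 65 mm behind the grasp point.
Start: joints at [1.028, 0.259, 1.535, -0, 1.348, -0.203], TCP at [0.183, 0.519, 0.219] pointing down, gripper open.
Joint ranges: [-3.14, 3.14], [-0.91, 2.08], [0.19, 2.58], [-1.22, 4.36], [0.22, 2.71], [-3.12, 3.12]. Speed limits (rad/s): [2.57, 2.57, 3.14, 3.14, 3.14, 3.14].

## Interface

Orientations are given as a rotation vector (axis times angle).
In Python, from cell import get_obs, grab_frame, close_job gives the robot as it stands. The module is installed in compiled form; this text tells all that it offers.
- The arm moves only by the shell command python3 -m inch 'ROWS' [FORCE]. ROWS is JSON, a list of rows, each a list of 3 entries, a list of its own where there are three numbers: the shift along the tool's x, y, z in mm, then the turn, a rotation vector about the tool's x, y, z in rad, then the opening, from 0 (shut) to 1 (fully open). A call has 1 to 5 rows; each row is the pose to reach, as a shift and turn from the pose commanded when the call began, along the tool's axes at that moment; what a row does not reach only later rows make up. A row lasts 1/12 s, in which the tool goes at most 41.7 mm and 7.16 degrees, less where a joint would pass 70% of its speed; a pose out of reach is approached as far as the arm can. A call with a gripper value outside its range is refused whole. The fingers move at their own pace and stop on an object; FORCE is the grip in N (left out, the last holds). Time passes only in rows, so rows that repeat a pose let the fingers close. It gives the time, the measured TCP pose, the force, the opening and the grip force at its end, in the units of the state.
- get_obs(): the state, without advancing time (a new reading comes with each control period).
- grab_frame(name): name is "side" or "top"; returns a dict with "img" (400x640x3 uint8, red, green, blue), "fx", "fy", "cx", "cy" (pixels), "world_to_cam" (4x4, takes a point from world to camera coordinates). Camera axes: x right, y down, z forward; pixel columns grow to the right and rows downward; lengths in m; the calibration is good to about 2 mm. A picture is of the moment at which its call begins. There is no depth.
- close_job(): hands the job in; it is judged then, once.
The state is a dict: "time": time; "qpos": joint angles; "joint_vel": joint speeds; "joint_efforts": joint torques, N m; "tcp_pos": TCP position; "tool_rot": TCP orientation; "force": force on the tool from outside, world axes, zero at the start; "moment": the same for the moment, N m; "grip_width": finger opening in m; "grasp_force": force on a finger pad.
Only numpy, scipy, OpenCV 4.12 (cv2) and the standard library are available. Lean on these libraries where they do the work, as an engineer would, in place of code of your own. Each camera call takes 0.05 s, during which the arm holds its last target. There are 200 camera calls.

## Working session

There is one attempt and no reset: what is moved stays moved. The work goes in short steps, Python scripts to look and compute and a shell command to move; the robot and the scene stay as the last step left them, time stands still between calls to the robot, and variables do not carry over. Pictures are saved under pics/ and viewed, at most 10 in all, crops included, and the job is handed in when it is done.

```bash
mkdir -p pics; python3 - <<'E'
from cell import *
import cv2,numpy as np
for n in("side","top"):
    f=grab_frame(n); cv2.imwrite(f"pics/{n}0.png",f["img"][:,:,::-1])
    print(n,f["fx"],f["fy"],f["cx"],f["cy"],np.round(f["world_to_cam"],4).tolist())
o=get_obs();print(o)
E
```

```text
side 505.247044046318 505.247044046318 323.36767853413284 198.8141995190575 [[-0.8592, -0.5115, 0.0129, 0.4825], [-0.3162, 0.5109, -0.7994, 0.2721], [0.4022, -0.6909, -0.6007, 1.328], [0.0, 0.0, 0.0, 1.0]]
top 454.8837804003888 454.8837804003888 308.04995850871893 201.2189984628716 [[-0.2966, -0.955, -0.0069, 0.1372], [-0.8049, 0.2539, -0.5364, 0.4925], [0.514, -0.1535, -0.844, 1.3001], [0.0, 0.0, 0.0, 1.0]]
{'time': 0.1, 'qpos': array([ 1.02820202e+00,  2.59310281e-01,  1.53594095e+00, -2.03044785e-05,
        1.34799721e+00, -2.02796833e-01]), 'joint_vel': array([-0.00138903, -0.00273219, -0.00342997,  0.00183622, -0.00128327,
        0.00161095]), 'joint_efforts': array([ 2.18000619e-03, -4.38211334e+01, -2.84645748e+01,  7.18856952e-02,
        3.61931452e-02, -2.64463762e-05]), 'tcp_pos': array([0.18304432, 0.51814056, 0.21789234]), 'tool_rot': array([-5.31082520e-01, -3.09578388e+00,  2.43321745e-03]), 'force': array([-0.02595207, -0.08390501,  0.67509634]), 'moment': array([ 0.03790065, -0.00326399,  0.00284138]), 'grasp_force': 0.0, 'grip_width': 0.09322111169405187}
```

View pics/side0.png

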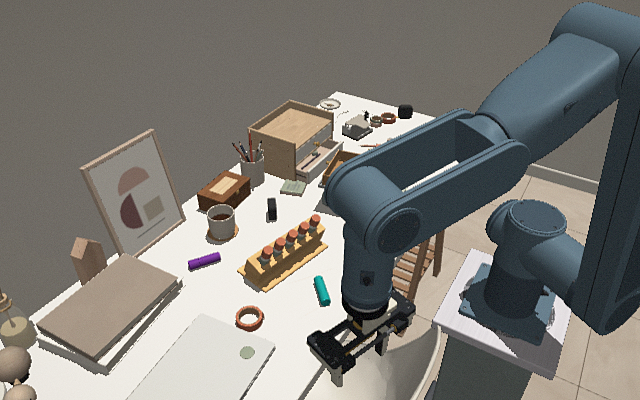

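View pics/top0.png

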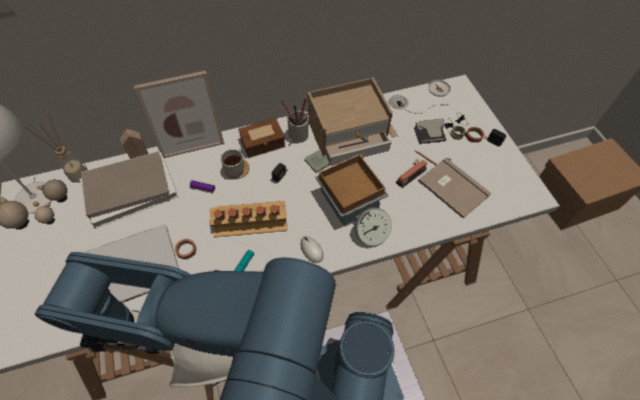

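The two views show the rack with five orange-capped sticks at top(248,218)/side(290,250), the carton on the scale at top(351,186), and its dial at top(373,228). The purple look-alike lies at top(202,186) and the turquoise one at top(244,262). Both lie on the desk and not in wells, so they aren't the job's sticks. I'll confirm that in an enlarged crop.

```bash
cat > h.py <<'E'
from cell import *
import cv2,numpy as np
from scipy.spatial.transform import Rotation as R
def ray(f,u,v):
    M=f["world_to_cam"];r=M[:3,:3];c=-r.T@M[:3,3]
    d=r.T@np.array([(u-f["cx"])/f["fx"],(v-f["cy"])/f["fy"],1]);return c,d/np.linalg.norm(d)
def onz(f,u,v,z):
    c,d=ray(f,u,v);return c+d*(z-c[2])/d[2]
def tri(f,p,g,q):
    c,d=ray(f,*p);e,h=ray(g,*q)
    s=np.linalg.lstsq(np.c_[d,-h],e-c,rcond=None)[0]
    a,b=c+d*s[0],e+h*s[1];return (a+b)/2,np.linalg.norm(a-b)
def proj(f,P):
    M=f["world_to_cam"];X=M[:3,:3]@np.asarray(P)+M[:3,3]
    return np.array([f["fx"]*X[0]/X[2]+f["cx"],f["fy"]*X[1]/X[2]+f["cy"]])
def blobs(img,lo,hi,box,amin=15):
    m=cv2.inRange(cv2.cvtColor(img,cv2.COLOR_RGB2HSV),lo,hi);k=np.zeros_like(m);x0,y0,x1,y1=box;k[y0:y1,x0:x1]=m[y0:y1,x0:x1]
    n,l,s,c=cv2.connectedComponentsWithStats(k);return [(c[i].round(1).tolist(),s[i].tolist()) for i in range(1,n) if s[i][4]>=amin]
E
python3 - <<'E'
from h import *
f=grab_frame("top");g=grab_frame("side")
a=cv2.resize(f["img"][140:270,190:420],None,fx=3.4,fy=3.4,interpolation=cv2.INTER_CUBIC)
cv2.imwrite("pics/c1.png",np.clip(a[:,:,::-1]*1.5,0,255))
b=cv2.resize(g["img"][200:310,180:350],None,fx=4.5,fy=4.5,interpolation=cv2.INTER_CUBIC)
cv2.imwrite("pics/c2.png",b[:,:,::-1])
E
```

```text
[ WARN:0@0.854] global loadsave.cpp:1063 imwrite_ Unsupported depth image for selected encoder is fallbacked to CV_8U.
```

View pics/c1.png

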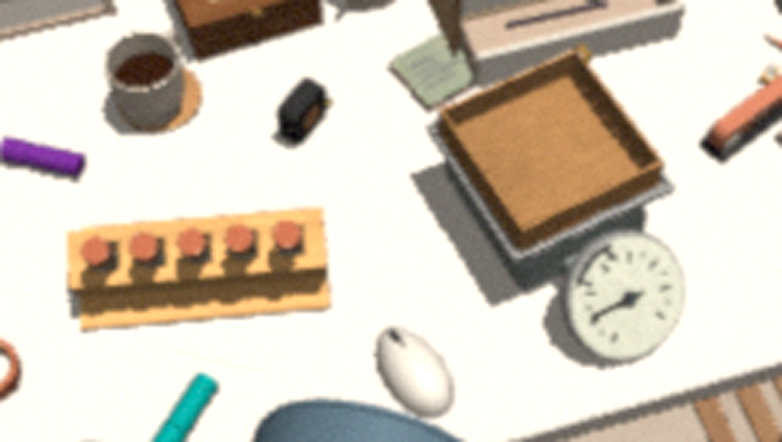

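View pics/c2.png

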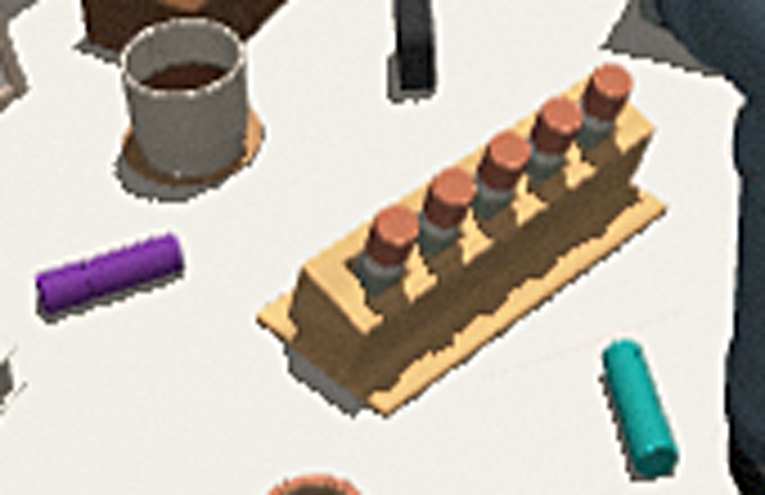

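The crops confirm five equal orange-capped sticks standing in the wells. The purple and turquoise ones lie loose on the desk and stay there. The carton's rim corners are at about c1 (440,113), (585,50), (662,160) and (522,243), and the dial is at c1 (626,298) with its needle pointing lower left. The marker is at the dial's upper left.

```bash
python3 - <<'E'
from h import *
f=grab_frame("top");g=grab_frame("side")
T=lambda x,y:(x/3.4+190-.35,y/3.4+140-.35)
S=lambda x,y:(x/4.5+180-.4,y/4.5+200-.4)
tops=[]
for a,b in zip([(97,250),(146,246),(191,242),(238,238),(287,234)],[(397,219),(455,182),(508,147),(561,112),(612,77)]):
    p,e=tri(f,T(*a),g,S(*b));tops.append(p);print("cap",p.round(4),round(e,4))
# cap/neck lower points not used; lean from base
print("base far-left,near-left,near-right", [onz(f,*T(*q),0.006).round(3).tolist() for q in[(80,329),(330,305)]],[onz(g,*S(*q),0.006).round(3).tolist() for q in[(258,318),(387,413),(665,208)]])
print("block top corners",[onz(f,*T(*q),.084).round(3).tolist() for q in[(68,232),(324,208),(328,268),(72,290)]])
print("carton",[onz(f,*T(*q),.1326).round(4).tolist() for q in[(440,113),(585,50),(662,160),(522,243)]])
print("dial",onz(f,*T(626,298),.058).round(4))
print("mouse",onz(f,*T(415,372),.03).round(3))
print([ (n,(-x["world_to_cam"][:3,:3].T@x["world_to_cam"][:3,3]).round(2)) for n,x in(("top",f),("side",g))])
E
```

```text
cap [0.5689 0.2661 0.1243] 0.0052
cap [0.5599 0.2214 0.123 ] 0.0047
cap [0.5504 0.1802 0.1242] 0.0042
cap [0.5407 0.1371 0.125 ] 0.0039
cap [0.5318 0.092  0.1247] 0.0046
base far-left,near-left,near-right [[0.557, 0.306, 0.006], [0.508, 0.062, 0.006]] [[0.673, 0.281, 0.006], [0.559, 0.303, 0.006], [0.51, 0.063, 0.006]]
block top corners [[0.62, 0.291, 0.084], [0.572, 0.046, 0.084], [0.505, 0.061, 0.084], [0.555, 0.299, 0.084]]
carton [[0.6137, -0.0864, 0.1326], [0.6441, -0.2498, 0.1326], [0.4965, -0.2724, 0.1326], [0.4491, -0.113, 0.1326]]
dial [ 0.4019 -0.207   0.058 ]
mouse [0.401 0.007 0.03 ]
[('top', array([-0.23,  0.21,  1.36])), ('side', array([-0.03,  1.03,  1.01]))]
```

```bash
cat > dial.py <<'E'
from h import *
import sys
yaw=np.radians(10); xs=np.array([np.cos(yaw),np.sin(yaw),0]);ys=np.array([-xs[1],xs[0],0])
f=grab_frame("top")
C=np.array([.4019,-.207,.058]); er=-ys; eu=(xs+[0,0,1])/2**.5
g=np.linspace(-70,70,420)/1000; X,Y=np.meshgrid(g,-g)
P=C+X[...,None]*er+Y[...,None]*eu
M=f["world_to_cam"];Q=P@M[:3,:3].T+M[:3,3]
u=f["fx"]*Q[...,0]/Q[...,2]+f["cx"];v=f["fy"]*Q[...,1]/Q[...,2]+f["cy"]
w=cv2.remap(f["img"],u.astype("f4"),v.astype("f4"),cv2.INTER_CUBIC)
cv2.imwrite(f"pics/{sys.argv[1]}.png",cv2.convertScaleAbs(w[:,:,::-1],alpha=1.6))
gray=w.max(2).astype(float)
def prof(r0,r1):
    a=np.radians(np.arange(0,360,2.0));r=np.linspace(r0,r1,15)
    px=(210+np.outer(np.sin(a),r)*3).astype("f4");py=(210-np.outer(np.cos(a),r)*3).astype("f4")
    return a,cv2.remap(gray.astype("f4"),px,py,cv2.INTER_LINEAR).mean(1)
a,p=prof(18,34);wt=np.clip(np.percentile(p,60)-p,0,None);i=wt.argmax();k=np.abs(np.angle(np.exp(1j*(a-a[i]))))<.35
n=np.angle((wt[k]*np.exp(1j*a[k])).sum());print("needle cw from top",round(n,3),"dark",p.min().round())
E
cat > aim.py <<'E'
# python3 aim.py x y z tilt_deg yaw_deg : shift(mm)+turn in tool axes to TCP target; tool y = yaw dir, tilted
from h import *
import sys
x,y,z,t,yw=map(float,sys.argv[1:6]);t=np.radians(t);yw=np.radians(yw)
n=np.array([np.cos(yw),np.sin(yw),0]);zt=np.array([0,0,-1])*np.cos(t)+n*np.sin(t);yt=n*np.cos(t)+np.array([0,0,1])*np.sin(t)
Rt=np.c_[np.cross(yt,zt),yt,zt]
o=get_obs();R0=R.from_rotvec(o["tool_rot"]).as_matrix()
print("t",round(o["time"],2),"shift",(1000*R0.T@(np.array([x,y,z])-o["tcp_pos"])).round(1),"turn",R.from_matrix(R0.T@Rt).as_rotvec().round(3),"F",o["force"].round(1),"w",round(o["grip_width"],4))
E
python3 dial.py d0; python3 - <<'E'
import numpy as np
m=np.array([.5503,.1793,.1242]);d=np.array([.208,.978,0]);n=np.array([.978,-.208,0]);a=-.342*n+np.array([0,0,.94])
for i in range(5):
    P=m+(2-i)*.045*d;print(i+1,"grasp TCP",(P-.039*a).round(4),"pre",(P+.04*a).round(4))
E
python3 aim.py .5 .11 .25 20 -12
```

```text
needle cw from top -1.672 dark 82.0
1 grasp TCP [0.5821 0.2645 0.0875] pre [0.5556 0.2702 0.1618]
2 grasp TCP [0.5727 0.2205 0.0875] pre [0.5463 0.2262 0.1618]
3 grasp TCP [0.5633 0.1765 0.0875] pre [0.5369 0.1821 0.1618]
4 grasp TCP [0.554  0.1325 0.0875] pre [0.5276 0.1381 0.1618]
5 grasp TCP [0.5446 0.0885 0.0875] pre [0.5182 0.0941 0.1618]
t 0.35 shift [-434.8 -279.6  -31.4] turn [-0.287 -0.251  1.425] F [ 0.1 -0.4  0.7] w 0.0931
```

View pics/d0.png

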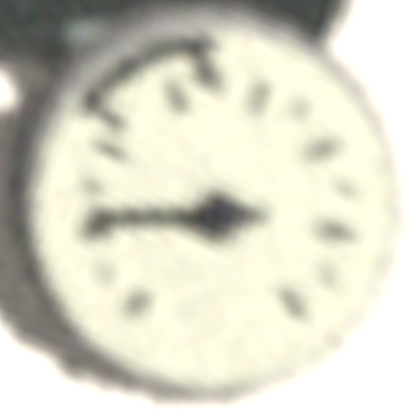

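The dial shows the needle at about 110 g, hub (217,214) and tip (95,222), with prongs at (112,120) and (210,75). The middle of the marker is roughly 1.19 rad, or 170 g, further on, so I expect two sticks. Now to move.

```bash
sed -i 's/^C=.*; er/C0=np.array([.4019,-.207,.058]); er/; s/^g=np/C=C0+.0023*er-.0013*eu\ng=np/' dial.py
python3 -m inch '[[[-435,-280,-31],[-0.287,-0.251,1.425],0.6],[[-435,-280,-31],[-0.287,-0.251,1.425],0.6],[[-435,-280,-31],[-0.287,-0.251,1.425],0.6],[[-435,-280,-31],[-0.287,-0.251,1.425],0.6],[[-435,-280,-31],[-0.287,-0.251,1.425],0.6]]' 10; python3 aim.py .5 .11 .25 20 -12
```

```text
time: 0.77
tcp_pos: [0.3113, 0.3525, 0.2313]
tool_rot: [1.378, 2.679, 0.153]
force: [-0.0, -0.0, -0.0]
grip_width: 0.0644
grasp_force: 0.0
t 0.77 shift [-307.6   13.6    3.2] turn [-0.163 -0.144  0.816] F [-0. -0. -0.] w 0.0644
```

```bash

python3 -m inch '[[[-308,14,3],[-0.163,-0.144,0.816],0.6],[[-308,14,3],[-0.163,-0.144,0.816],0.6],[[-308,14,3],[-0.163,-0.144,0.816],0.6],[[-308,14,3],[-0.163,-0.144,0.816],0.6],[[-308,14,3],[-0.163,-0.144,0.816],0.6]]' >/dev/null; python3 aim.py .518 .094 .165 20 -12
```

```text
t 1.18 shift [-92.6  49.5 101.8] turn [-0.042 -0.037  0.211] F [ 0.9 -0.2  0. ] w 0.0562
```

```bash

python3 -m inch '[[[-50,10,20],[-0.021,-0.018,0.105],0.6],[[-80,35,60],[-0.042,-0.037,0.211],0.6],[[-93,50,90],[-0.042,-0.037,0.211],0.6],[[-93,50,102],[-0.042,-0.037,0.211],0.6],[[-93,50,102],[-0.042,-0.037,0.211],0.6]]' >/dev/null; python3 aim.py .5446 .0885 .0875 20 -12
python3 - <<'E'
from h import *
a=grab_frame("top")["img"][170:270,190:320];b=grab_frame("side")["img"][180:300,220:376]
a=cv2.resize(a,(520,400),interpolation=cv2.INTER_CUBIC);b=cv2.resize(b,(520,400),interpolation=cv2.INTER_CUBIC)
c=np.hstack([a[:,120:],b[:,120:]]);cv2.imwrite("pics/p1.png",c[:,:,::-1])
E
```

```text
t 1.6 shift [ 1.1  1.1 77.4] turn [-0.008  0.002  0.003] F [-0.1 -0.   0.3] w 0.0558
```

View pics/p1.png

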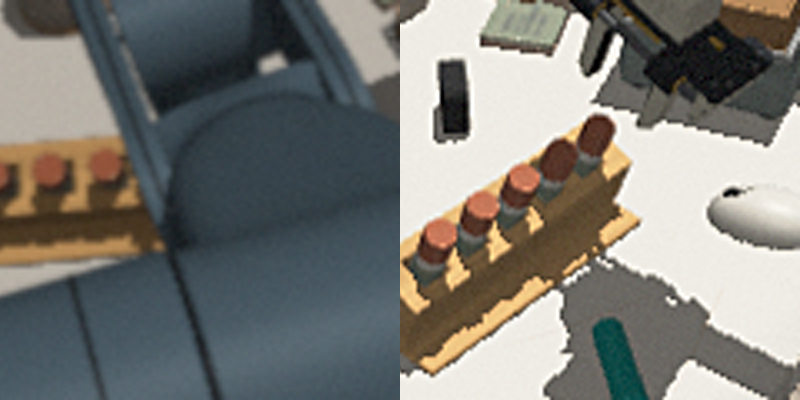

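The side half shows the fingertips at (590,65) and (645,120), straddling the axis of the last stick (cap at 600,120). The top view is hidden by the arm. The tool is aligned, so I'll descend and close softly.

```bash

python3 -m inch '[[[1,1,20],[-0.008,0,0],0.6],[[1,1,40],[-0.008,0,0],0.6],[[1,1,60],[-0.008,0,0],0.6],[[1,1,77],[-0.008,0,0],0.6],[[1,1,77],[-0.008,0,0],0.6]]' 
python3 -m inch '[[[0,0,0],[0,0,0],0.4],[[0,0,0],[0,0,0],0.36],[[0,0,0],[0,0,0],0.32],[[0,0,0],[0,0,0],0.3],[[0,0,0],[0,0,0],0.28]]' 3
python3 -m inch '[[[0,0,0],[0,0,0],0.2],[[0,0,0],[0,0,0],0.2],[[0,0,0],[0,0,0],0.2]]' 3; python3 aim.py .5446 .0885 .0875 20 -12
```

```text
time: 2.12
tcp_pos: [0.5438, 0.0922, 0.091]
tool_rot: [2.208, 1.802, 0.319]
force: [-0.1, -0.2, -0.8]
grip_width: 0.0559
grasp_force: 0.0
time: 2.53
tcp_pos: [0.5453, 0.0915, 0.0935]
tool_rot: [2.207, 1.799, 0.323]
force: [0.2, -0.0, -0.2]
grip_width: 0.0282
grasp_force: 0.0
time: 2.78
tcp_pos: [0.5459, 0.0912, 0.0933]
tool_rot: [2.207, 1.798, 0.324]
force: [-0.2, 0.5, 3.9]
grip_width: 0.0267
grasp_force: 3.0
t 2.78 shift [-2.9 -2.7  5.1] turn [ 0.008 -0.002  0.006] F [-0.2  0.5  3.9] w 0.0267
```

```bash

python3 -m inch '[[[0,0,0],[0,0,0],0.15],[[0,0,0],[0,0,0],0.15],[[0,0,-8],[0,0,0],0.15],[[0,0,-20],[0,0,0],0.15],[[0,0,-35],[0,0,0],0.15]]' 15
python3 -m inch '[[[0,0,-25],[0,0,0],0.15],[[0,0,-50],[0,0,0],0.15],[[0,0,-80],[0,0,0],0.15],[[0,0,-110],[0,0,0],0.15],[[0,0,-110],[0,0,0],0.15]]' 15
python3 aim.py .56 -.10 .28 0 10
python3 - <<'E'
import numpy as np
c=np.array([.554,-.18]);y=np.radians(10);x=np.array([np.cos(y),np.sin(y)]);v=np.array([-x[1],x[0]])
for i in(-1,1):
  for j in(-1,0,1): print(i,j,(c+i*.037*x+j*.044*v).round(4))
E
```

```text
time: 3.2
tcp_pos: [0.534, 0.0934, 0.1253]
tool_rot: [2.207, 1.798, 0.322]
force: [5.6, -1.1, -1.4]
grip_width: 0.0262
grasp_force: 15.0
time: 3.62
tcp_pos: [0.4964, 0.1022, 0.2334]
tool_rot: [2.204, 1.797, 0.329]
force: [0.5, 0.9, -1.1]
grip_width: 0.0263
grasp_force: 15.0
t 3.62 shift [-185.1  112.9   -7.3] turn [ 0.357  0.067 -0.373] F [ 0.5  0.9 -1.1] w 0.0263
-1 -1 [ 0.5252 -0.2298]
-1 0 [ 0.5176 -0.1864]
-1 1 [ 0.5099 -0.1431]
1 -1 [ 0.5981 -0.2169]
1 0 [ 0.5904 -0.1736]
1 1 [ 0.5828 -0.1302]
```

```bash
python3 aim.py .5904 -.1736 .25 0 10
```

```text
t 3.62 shift [-251.1  144.1   36.4] turn [ 0.357  0.067 -0.373] F [ 0.5  0.9 -1.1] w 0.0263
```

```bash

python3 -m inch '[[[-20,12,3],[0.03,0.005,-0.03],0.15],[[-50,29,7],[0.07,0.013,-0.075],0.15],[[-80,46,12],[0.12,0.02,-0.12],0.15],[[-110,63,16],[0.16,0.03,-0.17],0.15],[[-140,80,20],[0.2,0.038,-0.21],0.15]]' 15
python3 aim.py .5904 -.1736 .25 0 10
```

```text
time: 4.03
tcp_pos: [0.5471, -0.0535, 0.2362]
tool_rot: [2.124, 2.151, 0.143]
force: [1.0, 0.3, -0.5]
grip_width: 0.0261
grasp_force: 15.0
t 4.03 shift [-120.8   43.2   -5.6] turn [ 0.147  0.027 -0.161] F [ 1.   0.3 -0.5] w 0.0261
```

```bash

python3 -m inch '[[[-30,11,-1],[0.037,0.007,-0.04],0.15],[[-60,22,-3],[0.074,0.014,-0.08],0.15],[[-90,33,-4],[0.11,0.02,-0.12],0.15],[[-112,40,-5],[0.147,0.027,-0.161],0.15],[[-121,43,-6],[0.147,0.027,-0.161],0.15]]' 15
python3 -m inch '[[[0,0,0],[0,0,0],0.15],[[0,0,0],[0,0,0],0.15],[[0,0,0],[0,0,0],0.15],[[0,0,0],[0,0,0],0.15],[[0,0,0],[0,0,0],0.15]]' 15
python3 aim.py .5904 -.1736 .16 0 10
python3 - <<'E'
from h import *
a=grab_frame("top")["img"][120:270,260:460];b=grab_frame("side")["img"][120:270,220:420]
a=cv2.resize(a,(400,300),interpolation=cv2.INTER_CUBIC);b=cv2.resize(b,(400,300),interpolation=cv2.INTER_CUBIC)
cv2.imwrite("pics/p2.png",cv2.convertScaleAbs(np.hstack([a,b])[:,:,::-1],alpha=1.4))
E
```

```text
time: 4.45
tcp_pos: [0.591, -0.176, 0.2493]
tool_rot: [2.024, 2.402, -0.002]
force: [-0.7, -0.3, -1.5]
grip_width: 0.0261
grasp_force: 15.0
time: 4.87
tcp_pos: [0.5898, -0.1709, 0.2524]
tool_rot: [2.019, 2.401, 0.002]
force: [-0.0, 0.3, -0.2]
grip_width: 0.026
grasp_force: 15.0
t 4.87 shift [-2.5 -0.2 92.4] turn [ 0.004  0.003 -0.002] F [-0.   0.3 -0.2] w 0.026
```

View pics/p2.png

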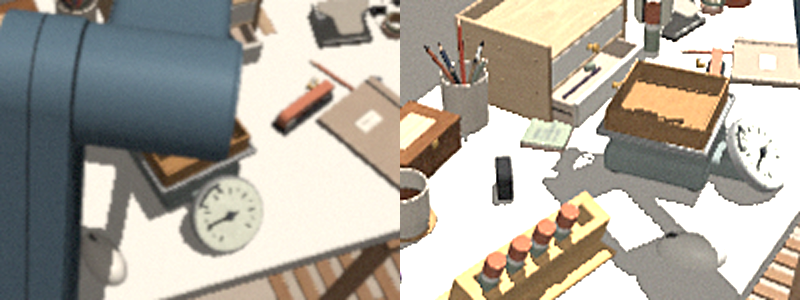

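The side half shows the held stick with its foot at (651,52), upright and clear above the open carton, whose rim runs around (637,62), (731,93), (705,122) and (607,108). Four sticks remain in the rack. I'll check this against projections.

```bash
python3 - <<'E'
from h import *
g=grab_frame("side")
k=lambda P:((proj(g,P)-[220,120])*2+[400,0]).round(0)
print("foot",k([.590,-.171,.1974]),"cap",k([.590,-.171,.2854]))
c=np.array([.554,-.18]);y=np.radians(10);x=np.array([np.cos(y),np.sin(y)]);v=np.array([-x[1],x[0]])
for i,j in((1,1),(1,-1),(-1,-1),(-1,1)): print(k([*(c+.08*(i*x+j*v)),.1326]))
for q in((637,62),(731,93),(705,122),(607,108)):
    print(onz(g,(q[0]-400)/2+220,q[1]/2+120,.1326).round(3))
E
```

```text
foot [649.  55.] cap [651.   4.]
[605. 109.]
[639.  59.]
[733.  79.]
[705. 132.]
[ 0.645 -0.235  0.133]
[ 0.473 -0.232  0.133]
[ 0.472 -0.139  0.133]
[ 0.618 -0.093  0.133]
```

```bash

python3 -m inch '[[[-2,0,20],[0.004,0.003,0],0.15],[[-2,0,45],[0.004,0.003,0],0.15],[[-2,0,70],[0.004,0.003,0],0.15],[[-2,0,86],[0.004,0.003,0],0.15],[[-2,0,88],[0.004,0.003,0],0.15]]' 15
python3 -m inch '[[[0,0,0],[0,0,0],0.15],[[0,0,0],[0,0,0],0.15],[[0,0,0],[0,0,0],0.15],[[0,0,0],[0,0,0],0.15]]' | grep -E "tcp|force"
python3 -m inch '[[[0,0,2],[0,0,0],0.15],[[0,0,3],[0,0,0],0.15],[[0,0,4],[0,0,0],0.15],[[0,0,4],[0,0,0],0.15],[[0,0,4],[0,0,0],0.15]]' | grep -E "tcp|force"
python3 dial.py d1
python3 -m inch '[[[0,0,2],[0,0,0],0.15],[[0,0,3],[0,0,0],0.15],[[0,0,4],[0,0,0],0.15],[[0,0,4],[0,0,0],0.15],[[0,0,4],[0,0,0],0.15]]' | grep -E "tcp|force"
python3 dial.py d1
```

```text
time: 5.43
tcp_pos: [0.5889, -0.1733, 0.1603]
tool_rot: [-2.018, -2.398, 0.003]
force: [-0.2, -0.4, -0.5]
grip_width: 0.0263
grasp_force: 15.0
tcp_pos: [0.5919, -0.175, 0.1656]
force: [-0.5, 0.6, -1.1]
grasp_force: 15.0
tcp_pos: [0.5909, -0.1746, 0.1599]
force: [-0.4, 0.3, -1.1]
grasp_force: 15.0
needle cw from top -1.614 dark 85.0
tcp_pos: [0.5909, -0.1746, 0.1558]
force: [-0.2, 0.7, -0.0]
grasp_force: 15.0
needle cw from top -1.615 dark 82.0
```

```bash

python3 -m inch '[[[0,0,2],[0,0,0],0.15],[[0,0,3],[0,0,0],0.15],[[0,0,3],[0,0,0],0.15],[[0,0,3],[0,0,0],0.15],[[0,0,3],[0,0,0],0.15]]' | grep -E "tcp|force"
python3 dial.py d1
python3 -m inch '[[[0,0,2],[0,0,0],0.15],[[0,0,3],[0,0,0],0.15],[[0,0,3],[0,0,0],0.15],[[0,0,3],[0,0,0],0.15],[[0,0,3],[0,0,0],0.15]]' | grep -E "tcp|force"
python3 dial.py d1
```

```text
tcp_pos: [0.591, -0.1746, 0.1529]
force: [-1.2, 1.5, -0.0]
grasp_force: 15.0
needle cw from top -1.614 dark 83.0
tcp_pos: [0.5909, -0.1746, 0.1499]
force: [-0.5, -0.7, 0.0]
grasp_force: 15.0
needle cw from top -1.438 dark 67.0
```

Contact: the needle has moved by about 25 g. I'll take up the stick's weight and release.

```bash

python3 -m inch '[[[0,0,1],[0,0,0],0.15],[[0,0,2],[0,0,0],0.15],[[0,0,2],[0,0,0],0.15],[[0,0,2],[0,0,0],0.15]]' | grep -E "tcp|force"
python3 -m inch '[[[0,0,0],[0,0,0],0.29],[[0,0,0],[0,0,0],0.32],[[0,0,0],[0,0,0],0.4],[[0,0,0],[0,0,0],0.5],[[0,0,0],[0,0,0],0.5]]' | grep -E "tcp|force"
python3 -m inch '[[[0,0,-10],[0,0,0],0.5],[[0,0,-30],[0,0,0],0.5],[[0,0,-60],[0,0,0],0.5],[[0,0,-95],[0,0,0],0.5],[[0,0,-95],[0,0,0],0.5]]' | grep -E "tcp|force"
python3 dial.py d2; python3 aim.py .5276 .1381 .175 20 -12
```

```text
tcp_pos: [0.591, -0.1746, 0.1479]
force: [0.4, 0.2, -0.1]
grasp_force: 15.0
tcp_pos: [0.591, -0.1746, 0.148]
force: [0.6, 0.3, 0.8]
grasp_force: 0.0
tcp_pos: [0.5941, -0.1761, 0.2515]
force: [1.3, -0.8, 1.4]
grasp_force: 0.0
needle cw from top -1.021 dark 69.0
t 8.85 shift [320.8 -11.6  71.7] turn [-0.337 -0.063  0.378] F [ 0.7 -0.7 -0.3] w 0.0464
```

The first stick weighed about 0.59 rad. The second should bring the needle to the middle.

```bash

python3 -m inch '[[[40,-2,0],[-0.04,-0.008,0.045],0.6],[[80,-3,5],[-0.08,-0.016,0.09],0.6],[[120,-5,12],[-0.13,-0.025,0.15],0.6],[[160,-6,20],[-0.17,-0.03,0.19],0.6],[[200,-8,30],[-0.21,-0.04,0.24],0.6]]' | grep -E "tcp|force"
python3 aim.py .5276 .1381 .175 20 -12
```

```text
tcp_pos: [0.5482, 0.0223, 0.2129]
force: [1.2, 0.7, -0.6]
grasp_force: 0.0
t 9.27 shift [114.4 -36.2  29.3] turn [-0.133 -0.025  0.134] F [ 1.2  0.7 -0.6] w 0.056
```

```bash

python3 -m inch '[[[38,-12,6],[-0.06,-0.012,0.06],0.6],[[76,-24,14],[-0.133,-0.025,0.134],0.6],[[105,-33,22],[-0.133,-0.025,0.134],0.6],[[114,-36,29],[-0.133,-0.025,0.134],0.6],[[114,-36,29],[-0.133,-0.025,0.134],0.6]]' | grep -E "tcp|force"
python3 -m inch '[[[0,0,0],[0,0,0],0.6],[[0,0,0],[0,0,0],0.6],[[0,0,0],[0,0,0],0.6],[[0,0,0],[0,0,0],0.6],[[0,0,0],[0,0,0],0.6]]' | grep -E "tcp|force"
python3 aim.py .554 .1325 .090 20 -12
```

```text
tcp_pos: [0.525, 0.1392, 0.1732]
force: [-0.9, 0.5, 0.5]
grasp_force: 0.0
tcp_pos: [0.5287, 0.1352, 0.1759]
force: [0.1, 1.5, 0.8]
grasp_force: 0.0
t 10.1 shift [ 2.7 -5.4 89.4] turn [-0.002  0.001  0.001] F [0.1 1.5 0.8] w 0.0559
```

```bash

python3 -m inch '[[[2,-3,20],[0,0,0],0.6],[[2,-3,42],[0,0,0],0.6],[[2,-3,65],[0,0,0],0.6],[[2,-3,84],[0,0,0],0.6],[[2,-3,86],[0,0,0],0.6]]' | grep -E "tcp|force" 
python3 -m inch '[[[0,0,0],[0,0,0],0.4],[[0,0,0],[0,0,0],0.36],[[0,0,0],[0,0,0],0.32],[[0,0,0],[0,0,0],0.3],[[0,0,0],[0,0,0],0.28]]' 3 | grep -E "tcp|force|wid"
python3 -m inch '[[[0,0,0],[0,0,0],0.2],[[0,0,0],[0,0,0],0.2],[[0,0,0],[0,0,0],0.2]]' 3;
```

```text
tcp_pos: [0.5532, 0.1315, 0.0904]
force: [-0.3, -0.3, -0.3]
grasp_force: 0.0
tcp_pos: [0.5547, 0.133, 0.0949]
force: [-0.3, -0.1, -0.3]
grip_width: 0.0283
grasp_force: 0.0
time: 11.18
tcp_pos: [0.555, 0.1329, 0.0946]
tool_rot: [2.215, 1.8, 0.316]
force: [-0.5, 0.1, 3.6]
grip_width: 0.0265
grasp_force: 3.0
```

```bash

python3 -m inch '[[[0,0,0],[0,0,0],0.15],[[0,0,0],[0,0,0],0.15],[[0,0,-8],[0,0,0],0.15],[[0,0,-20],[0,0,0],0.15],[[0,0,-35],[0,0,0],0.15]]' 15| grep -E "tcp|force|wid"
python3 -m inch '[[[0,0,-25],[0,0,0],0.15],[[0,0,-50],[0,0,0],0.15],[[0,0,-80],[0,0,0],0.15],[[0,0,-110],[0,0,0],0.15],[[0,0,-140],[0,0,0],0.15]]' 15| grep -E "tcp|force|wid"
python3 aim.py .5176 -.1864 .265 0 10
```

```text
tcp_pos: [0.5428, 0.1351, 0.1267]
force: [2.4, -0.7, -1.2]
grip_width: 0.0259
grasp_force: 15.0
tcp_pos: [0.4942, 0.1452, 0.2589]
force: [0.2, -0.6, -0.3]
grip_width: 0.0261
grasp_force: 15.0
t 12.02 shift [-319.8   87.5   25.4] turn [ 0.339  0.067 -0.377] F [ 0.2 -0.6 -0.3] w 0.0261
```

```bash

python3 -m inch '[[[-20,6,1],[0.02,0.005,-0.02],0.15],[[-52,15,4],[0.06,0.011,-0.06],0.15],[[-85,24,7],[0.1,0.02,-0.1],0.15],[[-118,33,9],[0.13,0.025,-0.14],0.15],[[-150,41,12],[0.16,0.03,-0.18],0.15]]' 15| grep -E "tcp|force"
python3 aim.py .5176 -.1864 .265 0 10
```

```text
tcp_pos: [0.5062, -0.0114, 0.2613]
force: [0.7, 1.3, -0.6]
grasp_force: 15.0
t 12.43 shift [-174.7   15.1    2.4] turn [ 0.18   0.036 -0.195] F [ 0.7  1.3 -0.6] w 0.0261
```

```bash

python3 -m inch '[[[-38,3,0],[0.04,0.008,-0.042],0.15],[[-76,7,1],[0.08,0.016,-0.085],0.15],[[-114,10,1],[0.12,0.024,-0.13],0.15],[[-145,13,2],[0.16,0.03,-0.17],0.15],[[-165,14,2],[0.18,0.036,-0.195],0.15]]' 15| grep -E "tcp|force"
python3 -m inch '[[[-6,0,0],[0,0,0],0.15],[[-9,0,0],[0,0,0],0.15],[[-9,0,0],[0,0,0],0.15],[[-9,0,0],[0,0,0],0.15],[[-9,0,0],[0,0,0],0.15]]' 15| grep -E "tcp|force"
python3 aim.py .5176 -.1864 .165 0 10
python3 - <<'E'
from h import *
b=grab_frame("side")["img"][110:210,270:420]
cv2.imwrite("pics/p3.png",cv2.resize(b,(750,500),interpolation=cv2.INTER_CUBIC)[:,:,::-1])
E
```

```text
tcp_pos: [0.5167, -0.1787, 0.2642]
force: [1.0, 0.1, -0.0]
grasp_force: 15.0
tcp_pos: [0.5183, -0.1829, 0.2652]
force: [-1.0, -0.5, -1.1]
grasp_force: 15.0
t 13.27 shift [ -3.2  -1.4 100.2] turn [ 0.002  0.001 -0.001] F [-1.  -0.5 -1.1] w 0.0263
```

View pics/p3.png

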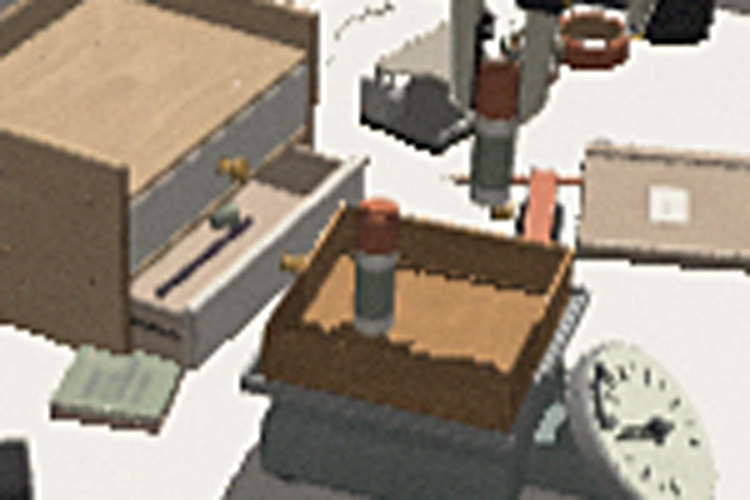

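The first stick stands upright in the carton at (376,265). The second hangs upright over the free half at (494,130). Lowering it now.

```bash

python3 -m inch '[[[-3,-1,25],[0.002,0.001,0],0.15],[[-3,-1,55],[0.002,0.001,0],0.15],[[-3,-1,82],[0.002,0.001,0],0.15],[[-3,-1,100],[0.002,0.001,0],0.15],[[-3,-1,105],[0.002,0.001,0],0.15]]' 15 | grep -E "tcp|force"
python3 -m inch '[[[0,0,0],[0,0,0],0.15],[[0,0,2],[0,0,0],0.15],[[0,0,4],[0,0,0],0.15],[[0,0,6],[0,0,0],0.15],[[0,0,6],[0,0,0],0.15]]' | grep -E "tcp|force"
python3 dial.py d3
python3 -m inch '[[[0,0,1],[0,0,0],0.15],[[0,0,2],[0,0,0],0.15],[[0,0,3],[0,0,0],0.15],[[0,0,3],[0,0,0],0.15],[[0,0,3],[0,0,0],0.15]]' | grep -E "tcp|force"
python3 dial.py d3
```

```text
tcp_pos: [0.5164, -0.1856, 0.1568]
force: [-0.9, 0.8, -1.4]
grasp_force: 15.0
tcp_pos: [0.5187, -0.188, 0.1545]
force: [-1.2, 0.8, -1.1]
grasp_force: 15.0
needle cw from top -1.021 dark 69.0
tcp_pos: [0.5182, -0.1878, 0.1508]
force: [-0.6, 0.0, -1.2]
grasp_force: 15.0
needle cw from top -1.02 dark 69.0
```

```bash

python3 -m inch '[[[0,0,1],[0,0,0],0.15],[[0,0,2],[0,0,0],0.15],[[0,0,2],[0,0,0],0.15],[[0,0,2],[0,0,0],0.15],[[0,0,2],[0,0,0],0.15]]' | grep -E "tcp|force"
python3 dial.py d3
python3 -m inch '[[[0,0,1],[0,0,0],0.15],[[0,0,2],[0,0,0],0.15],[[0,0,2],[0,0,0],0.15],[[0,0,2],[0,0,0],0.15],[[0,0,2],[0,0,0],0.15]]' | grep -E "tcp|force"
python3 dial.py d3
```

```text
tcp_pos: [0.5183, -0.1878, 0.1488]
force: [-0.5, 0.1, -1.2]
grasp_force: 15.0
needle cw from top -1.021 dark 69.0
tcp_pos: [0.5183, -0.1878, 0.1469]
force: [-0.0, -0.5, -0.5]
grasp_force: 15.0
needle cw from top -0.676 dark 64.0
```

```bash

python3 -m inch '[[[0,0,1],[0,0,0],0.15],[[0,0,1],[0,0,0],0.15],[[0,0,1],[0,0,0],0.15]]' | grep -E "tcp|force"
python3 -m inch '[[[0,0,0],[0,0,0],0.29],[[0,0,0],[0,0,0],0.32],[[0,0,0],[0,0,0],0.4],[[0,0,0],[0,0,0],0.5],[[0,0,0],[0,0,0],0.5]]' | grep -E "tcp|force"
python3 -m inch '[[[0,0,-10],[0,0,0],0.5],[[0,0,-30],[0,0,0],0.5],[[0,0,-60],[0,0,0],0.5],[[0,0,-95],[0,0,0],0.5],[[0,0,-125],[0,0,0],0.5]]' | grep -E "tcp|force"
python3 -m inch '[[[0,0,0],[0,0,0],0.5],[[0,0,0],[0,0,0],0.5],[[0,0,0],[0,0,0],0.5],[[0,0,0],[0,0,0],0.5],[[0,0,0],[0,0,0],0.5]]' | grep -E "tcp|force"
python3 dial.py d4
python3 - <<'E'
from h import *
b=grab_frame("side")["img"][140:240,270:420]; d=cv2.imread("pics/d4.png")
b=cv2.resize(b,(480,320),interpolation=cv2.INTER_CUBIC)[:,:,::-1]
cv2.imwrite("pics/p4.png",np.hstack([b,cv2.resize(d,(320,320))]))
E
```

```text
tcp_pos: [0.5183, -0.1878, 0.1459]
force: [0.3, -0.5, -0.7]
grasp_force: 15.0
tcp_pos: [0.5183, -0.1878, 0.1458]
force: [0.5, -0.7, 0.0]
grasp_force: 0.0
tcp_pos: [0.5184, -0.1877, 0.2735]
force: [0.4, -1.2, -0.1]
grasp_force: 0.0
tcp_pos: [0.5177, -0.1873, 0.2694]
force: [0.3, -0.8, -0.6]
grasp_force: 0.0
needle cw from top -0.317 dark 37.0
```

View pics/p4.png

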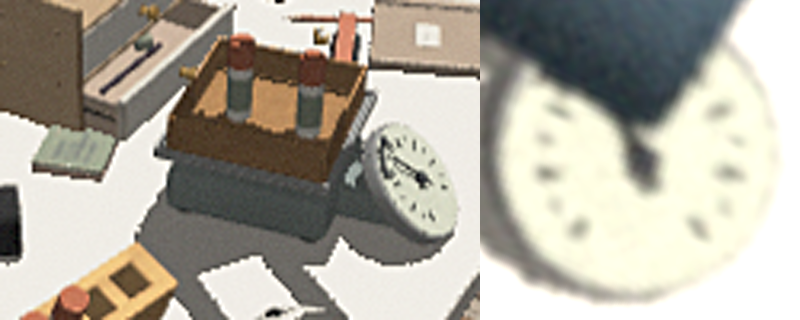

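Both sticks stand upright in the carton at (241,75) and (312,92). The arm hides the dial in the top view, so I'll move it aside.

```bash

python3 -m inch '[[[38,0,-10],[0,0,0],0.5],[[76,0,-20],[0,0,0],0.5],[[114,-10,-20],[0,0,0],0.5],[[152,-20,-20],[0,0,0],0.5],[[190,-30,-20],[0,0,0],0.5]]' | grep -E "tcp|force"
python3 -m inch '[[[38,0,0],[0,0,0],0.5],[[76,0,0],[0,0,0],0.5],[[76,0,0],[0,0,0],0.5],[[76,0,0],[0,0,0],0.5],[[76,0,0],[0,0,0],0.5]]' | grep -E "tcp|force"
python3 dial.py d5
python3 - <<'E'
from h import *
b=grab_frame("top")["img"][120:270,190:420]
b=cv2.resize(b,(490,320),interpolation=cv2.INTER_CUBIC)[:,:,::-1]
cv2.imwrite("pics/p5.png",np.hstack([b,cv2.resize(cv2.imread("pics/d5.png"),(310,320))]))
E
```

```text
tcp_pos: [0.4552, -0.0043, 0.2902]
force: [0.7, 0.3, -0.2]
grasp_force: 0.0
tcp_pos: [0.4433, 0.0691, 0.2904]
force: [-0.8, -0.7, -1.4]
grasp_force: 0.0
needle cw from top -0.435 dark 69.0
```

View pics/p5.png

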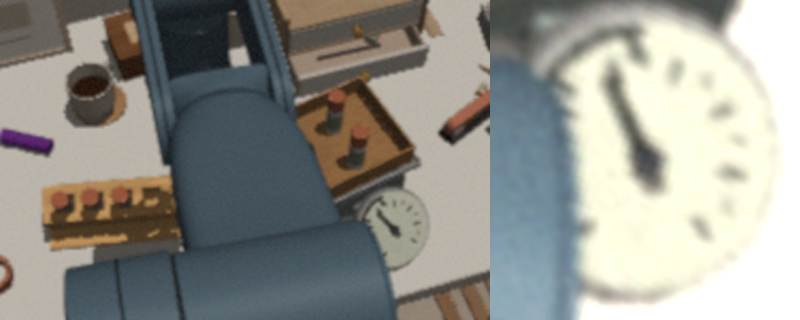

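The needle, at (612,65) in the right half, sits midway between the prongs: -0.435 rad, against a marker middle of about -0.445. Three sticks are still in the rack and two stand upright in the carton.

```bash
python3 -c "from cell import *; print(close_job())"
```

```text
the job is handed in; nothing more can be done
None
```

I set two sticks upright in the carton and the needle rested about midway between the marker's prongs, with the other three sticks still in their wells; the job is handed in.

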